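# Press the comb rack's loose cheek home with the bench quick clamp

## Robot

A 6-joint arm with a two-finger parallel gripper is mounted at the origin on a cart in front of the work surface, level with it; the furniture and walls round the work are solid. World frame = base frame: x ahead of the robot, y to its left, z up, the work surface at z = 0. Lengths are in m, angles in rad, forces in N, time in s.
With the tool pointing down it reaches from about 0.275 to 0.875 m from the base axis. Payload 12.5 kg.
Tool frame: the origin (TCP) lies at the very end of the fingers, on their centre line; the grasp point (between the pads) lies 19 mm behind it; x points along the fingers, y is the direction in which the jaws open and shut, and the axes are right-handed (so a half turn about x gives the same grasp; the last joint's range is limited). The gripper opens to 85 mm and grips with 20 to 120 N. Pads are 22 mm wide; open, the fingers measure 114 mm over their backs; the gripper's body (76 mm by 85 mm) begins 54 mm behind the grasp point. The pads swing forward as they close: fully open they stand 13 mm farther back than shut.
Start: joints at [-1.334, 0.351, 1.652, -0, 1.139, -0.085], TCP at [0.174, -0.522, 0.231] pointing down, gripper open.
Joint ranges: [-2.75, 2.75], [-0.79, 2.1], [0.01, 2.65], [-1.57, 4.71], [0.07, 3.14], [-2.87, 2.87]. Speed limits (rad/s): [2.22, 2.22, 2.79, 3.14, 3.14, 3.14].

## Interface

Orientations are given as a 3x3 rotation matrix whose columns are the frame's x, y, z axes.
In Python, from bench import manip gives the robot as it stands. Calls block until the motion is done:
- manip.move_ptp(position, orientation): joint-space move of the TCP to a pose.
- manip.move_l(position, attitude=None, max_speed=0.15): straight line of the TCP; attitude=None keeps the orientation; max_speed is the mean speed in m/s.
- manip.move_j(angles): joint-space move.
- manip.set_gripper(opening, effort=None): opening from 0.0 (shut) to 1.0 (fully open); effort is the grip in N (None keeps the last); returns when the fingers have stopped.
- manip.dwell(seconds).
- manip.inverse_kinematics(position, orientation): joint angles nearest the present ones, or None.
- manip.grab_frame(name): name is "scene" or "top"; returns (picture, depth): 420x560x3 uint8, red, green, blue; 420x560 float32, m along the optical axis (not along the pixel's ray), 0 where there is no reading.
- manip.get_calibration(name): a dict with "camera_matrix" (3x3 intrinsics, pixels), "k1" (the pictures are not rectified: a ray, as slopes to the right and down, at radius r is drawn at 1 + k1 r^2 times it, then the intrinsics apply), "R" (3x3) and "t" (3): a world point X has camera coordinates R X + t. Camera axes: x right, y down, z forward; pixel columns grow to the right and rows downward; lengths in m; the calibration is good to about 2 mm. A picture is of the moment at which its call begins. get_calibration takes no time and is no camera call.
A pose or a line that the arm cannot do raises manip.Unreachable and nothing moves.
- manip.sign_off(): hands the job in, once; it reports no verdict.
Trained networks look in the newest picture that a camera, given by its name, has taken for a name from the list of things; names that differ only in an ending like _2 or _b are one class to them, and where a whole thing is asked for, a point or a joint stands for the part that bears it (a point fixed in the world has none). Each returns a list of dicts, best first, with "confidence" (0 to 1); they miss things now and then, are a little off and sometimes report something else, mostly with a low value. They report only what shows in the picture. A call takes as long as a camera call.
- manip.look_for(camera, name): "at" ([x, y, z] in m, in world coordinates, good to about 4 mm: the middle of the surface that is visible of it).
Readings, each from a call of its own:
- manip.current_time(): time.
- manip.current_qpos(): joint angles.
- manip.current_joint_vel(): joint speeds.
- manip.current_joint_torque(): joint torques, N m.
- manip.current_ee_pos(): TCP position.
- manip.current_tcp_rot(): TCP orientation.
- manip.current_force(): force on the tool from outside, world axes, zero at the start.
- manip.current_ft_torque(): the same for the moment, N m.
- manip.current_grip_width(): opening from 0.0 (shut) to 1.0 (fully open).
Only numpy, scipy, OpenCV 4.12 (cv2) and the standard library are available. Lean on these libraries where they do the work, as an engineer would, in place of code of your own. Each camera call takes 0.05 s, during which the arm holds its last target. There are 200 camera calls.

## Task

The dark end cheek of the wooden comb rack has worked loose on its dowels; the rack is lying ready in the bench quick clamp. Pump the clamp's red trigger until the cheek is pressed fully home against the rack, stopping as soon as the trigger goes hard and never leaning on the clamp with more than 25 N; then push the yellow release lever back and with it slide the jaw carriage all the way back to its rear stop, and let go. Do not push the rack or its cheek by hand, and leave the other things on the worktop where they are.

Things in the scene. Friction and masses are not known exactly. Their poses are not given: they have to be found in the camera images.
- quick_clamp: Bench quick clamp, fixed to the worktop: grey base plate 430 x 110 x 12 mm, steel toothed bar along it, blue fixed jaw at the +x end, wooden bed that carries the rack. Origin: centre of the plate's underside, on the worktop. +x is the direction in which the moving jaw closes (towards the fixed jaw, its face at x = +185 mm); y is across, z up.
- jaw_face (a point): Centre of the black rubber face of the moving jaw, 67 mm above the worktop. The face is 54 mm wide; the jaw's top edge is 91 mm above the worktop.
- trigger_pad (a point): Centre of the top of the trigger's red paddle (60 mm along the clamp, 30 mm across, 9 mm thick), behind the carriage. With the trigger at rest it is about 101 mm above the worktop and the paddle slopes up to the rear by 0.2 rad. The trigger's pivot is 95 mm ahead of this point (towards the fixed jaw) and 78 mm above the worktop.
- release_tip (a point): Top centre of the yellow knob of the release lever, 151 mm above the worktop with the lever upright at rest. Knob 12 mm thick along the clamp, 34 mm wide, 26 mm high, on a stem 12 mm wide; its pivot is 77 mm below this point, on the carriage, 36 mm behind the jaw face. In front of it stand only the jaw (top at 91 mm) and the rack (top at 93 mm).
- carriage (a joint): Position of the sliding carriage (blue; it bears the moving jaw, the trigger and the release lever) along the bar, in m: 0 at its rear stop (rubber), growing as the jaw closes; about 0.058 when the cheek is home. It has 4 N of friction. A ratchet with 6 mm pitch lets it go forward but not back, unless the release lever is over.
- trigger (a joint): Trigger angle in rad: 0 at rest, 0.41 at its cushioned bottom stop (paddle 38 mm down); spring return. 0.08 rad idle, then it drives the carriage 22.5 mm per rad; each press past 0.37 rad (35 mm) gains one 6 mm ratchet step, then let the paddle rise to rest. Takes 2 to 7 N free, 10 to 14 N pushing the cheek, and goes hard within the stroke once the cheek is home.
- release (a joint): Release lever angle in rad: 0 upright at rest, 0.40 fully over, tilted back (away from the fixed jaw). A spring of 3 to 4 N at the knob returns it. From 0.3 rad on, the ratchet is free; pushed on against its stop, the lever takes the carriage back with it.
- cheek (a joint): Gap between the dark end cheek and the rack in m: 0 when it is fully home, up to 0.016 at the start. The dowels are tight: it takes 22 N to move and stays where it is.
- rack_centre (a point): Centre of the pale wooden comb rack (100 mm along the clamp, 56 mm wide, 55 mm high, four slots in the top), loose on the clamp's bed 38 mm above the worktop, against the fixed jaw. Its dark cheek, 12 mm thick, 56 mm wide and 54 mm high, faces the moving jaw.
- tint_bowl: Black tint bowl with a lip handle, 132 x 158 x 54 mm; a bystander. Origin under its centre.
- twist_timer: White and orange twist timer, 62 mm across, 37 mm high; a bystander. Origin under its centre.
- pot_2: White cream pot with a lid, 84 mm across, 27 mm high; a bystander. Origin under its centre.
- tint_brush_7a: Dark red tint brush, 187 mm long, lying; a bystander. Origin under its centre.
- clip_black: Black hair clip, 104 mm long, lying; a bystander. Origin under its centre.
- tube_1: White tube, 181 mm long, lying at the back; a bystander. Origin under its centre.
- comb_rack: The whole comb rack with its cheek, see rack_centre. Origin: centre of its underside; its x runs along the clamp, towards the fixed jaw.

How it is judged:
By the outcome, as a careful person would: the job done as asked, in the order asked, and still so for the second after the job is handed in, with the robot touching nothing.
It also fails if it takes over 64 s, if anything falls off the work surface, if the arm or the gripper's body presses on something with over 40 N, if the wrist force passes 120 N, or if a joint passes its speed limit or range.

## Working session

There is one attempt and no reset: what is moved stays moved. The work goes in short steps, each a Python script; the robot and the scene stay as the last script left them, time stands still between calls to the robot, and variables do not carry over. Pictures are saved under pics/ and viewed, about 8 in all and at most 12, crops included, and the job is handed in when it is done.

```bash
mkdir -p pics; ls; python3 - <<'E'
from bench import manip
import cv2,numpy as np
for c in("scene","top"):
    p,d=manip.grab_frame(c); cv2.imwrite(f"pics/{c}0.png",p[:,:,::-1]); np.save(f"pics/{c}d0.npy",d)
    for n in("quick_clamp","jaw_face","trigger_pad","release_tip","rack_centre","cheek","carriage"):
        print(c,n,[(np.round(r["at"],3),round(r["confidence"],2)) for r in manip.look_for(c,n)[:2]])
print(manip.current_time(),manip.current_force(),manip.current_tcp_rot().round(3))
E
```

```text
pics
scene quick_clamp [(array([0.433, 0.088, 0.029]), 0.75)]
scene jaw_face [(array([0.439, 0.079, 0.082]), 0.78), (array([0.454, 0.091, 0.128]), 0.52)]
scene trigger_pad []
scene release_tip [(array([0.455, 0.091, 0.128]), 0.55), (array([0.435, 0.082, 0.084]), 0.45)]
scene rack_centre [(array([0.457, 0.198, 0.083]), 0.66)]
scene cheek [(array([0.45 , 0.146, 0.084]), 0.61)]
scene carriage [(array([0.434, 0.076, 0.082]), 0.62)]
top quick_clamp [(array([0.446, 0.033, 0.016]), 0.7)]
top jaw_face [(array([0.448, 0.052, 0.084]), 0.97)]
top trigger_pad [(array([0.46 , 0.084, 0.148]), 0.72)]
top release_tip [(array([0.422, 0.468, 0.027]), 0.45), (array([0.449, 0.051, 0.081]), 0.39)]
top rack_centre [(array([0.478, 0.191, 0.092]), 0.79)]
top cheek [(array([0.472, 0.136, 0.095]), 0.67)]
top carriage [(array([0.444, 0.052, 0.086]), 0.61)]
0.8 [ 0.22288011 -0.1060786   0.07327454] [[ 0.     0.316 -0.949]
 [-0.    -0.949 -0.316]
 [-1.     0.     0.   ]]
```

View pics/scene0.png

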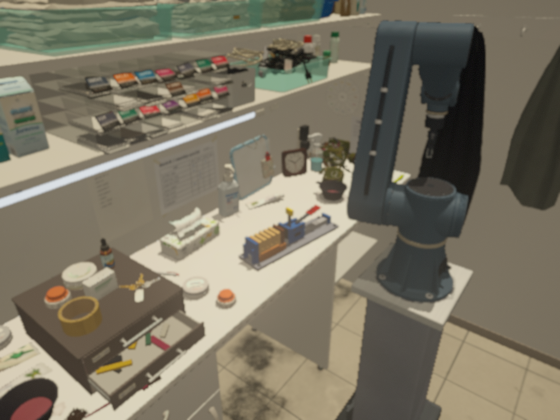

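View pics/top0.png

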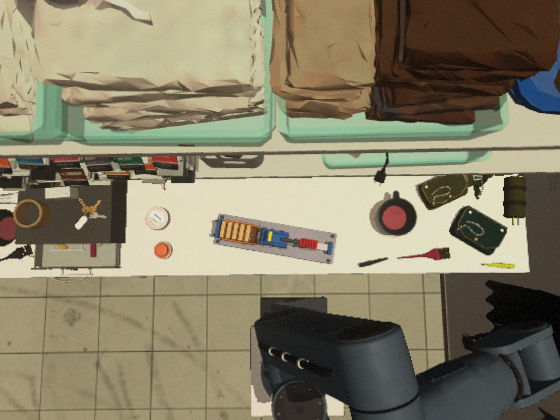

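The clamp lies at top-image (212–338, 213–262). The blue fixed jaw is on the left (+y), the red paddle is near (308,244) and the yellow knob near (265,236). Next I'll segment them by colour and get positions from the depth.

```bash
cat > h.py <<'E'
from bench import manip
import cv2,numpy as np
def cloud(c,p=None,d=None):
    if p is None: p,d=manip.grab_frame(c)
    k=manip.get_calibration(c);K=np.array(k["camera_matrix"]);R=np.array(k["R"]);t=np.array(k["t"])
    v,u=np.mgrid[:420,:560].astype(np.float64)
    n=cv2.undistortPoints(np.stack([u.ravel(),v.ravel()],1)[:,None],K,np.array([k["k1"],0,0,0.]))[:,0]
    X=np.c_[n,np.ones(len(n))]*d.reshape(-1,1)
    return p,((X-t)@R).reshape(420,560,3)
def mask(p,X,col,roi=None):
    h=cv2.cvtColor(p,cv2.COLOR_RGB2HSV).astype(int);H,S,V=h[...,0],h[...,1],h[...,2]
    m={"red":((H<6)|(H>174))&(S>150)&(V>90),"yellow":(H>20)&(H<34)&(S>150)&(V>110),
       "blue":(H>100)&(H<125)&(S>110)&(V>60)}[col]
    return m&(X[...,0]>.33)&(X[...,0]<.55)&(X[...,1]>-.2)&(X[...,1]<.32)&(X[...,2]>.005)&(X[...,2]<.2)
E
python3 - <<'E'
from h import *
for c in("scene","top"):
    p=cv2.imread(f"pics/{c}0.png")[:,:,::-1].copy();p,X=cloud(c,p,np.load(f"pics/{c}d0.npy"))
    for col in("red","yellow","blue"):
        m=mask(p,X,col);P=X[m]
        if len(P): print(c,col,len(P),P.mean(0).round(3),"min",P.min(0).round(3),"max",P.max(0).round(3))
    z=X[...,2]; r=(z>.006)&(z<.019)&(X[...,0]>.33)&(X[...,0]<.56)&(X[...,1]>-.25)&(X[...,1]<.36)
    lab=cv2.morphologyEx(r.astype(np.uint8),cv2.MORPH_OPEN,np.ones((2,2)))
    P=X[lab>0]; print(c,"plate",len(P),cv2.minAreaRect((P[:,:2]).astype(np.float32)))
m=p[205:270,205:345]; cv2.imwrite("pics/crop.png",cv2.resize(m[:,:,::-1],None,fx=5.5,fy=5.5,interpolation=cv2.INTER_CUBIC))
E
```

```text
scene red 29 [ 0.431 -0.04   0.097] min [ 0.423 -0.062  0.092] max [ 0.441 -0.017  0.104]
scene yellow 19 [0.451 0.09  0.142] min [0.441 0.084 0.134] max [0.464 0.096 0.15 ]
scene plate 759 ((0.18527162075042725, 0.5778902769088745), (0.3409615159034729, 1.5172789096832275), 27.631607055664062)
top red 145 [ 0.436 -0.045  0.101] min [ 0.42  -0.075  0.013] max [ 0.451 -0.015  0.114]
top yellow 32 [0.46  0.081 0.148] min [0.444 0.076 0.082] max [0.476 0.086 0.156]
top blue 356 [0.457 0.072 0.076] min [ 0.403 -0.132  0.039] max [0.519 0.278 0.099]
top plate 1896 ((0.44377684593200684, 0.007539033889770508), (0.5466099381446838, 0.11002388596534729), 79.38470458984375)
```

View pics/crop.png

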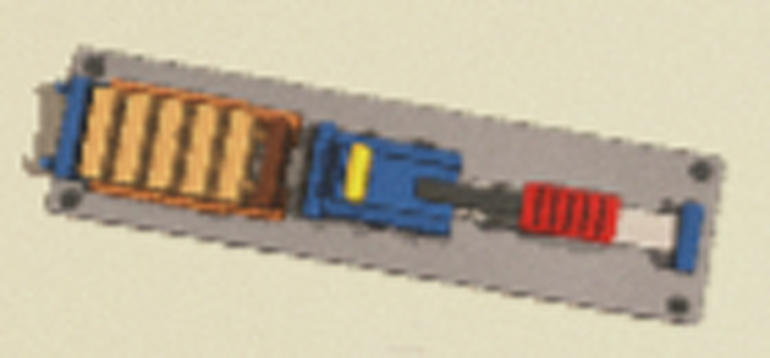

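The clamp's +x runs at about 79.3° in the world. By estimate the jaw sits about 13 mm short of home, so I expect 2–3 strokes. I'll close the gripper, go above the paddle and make the first stroke in small steps, reading the force at each one.

```bash
cat >> h.py <<'E'
a=np.deg2rad(79.3); U=np.array([np.cos(a),np.sin(a),0])
def rot(sg=1):
    x=np.array([0,0,-1.]);z=sg*U;return np.stack([x,np.cross(z,x),z],1)
def stroke(pad,R,z0,lim=16.5,zmin=None,maxd=.037):
    """step down on the paddle; returns (reason, log). z0 = contact height or None"""
    log=[];zc=z0;z=manip.current_ee_pos()[2]
    if z0: z=z0+.002
    while True:
        d=max(0,(zc-z)) if zc else 0
        fwd=max(0,d/.095-.08)*.0225
        manip.move_l(np.r_[(pad+U*fwd)[:2],z],R,max_speed=.08)
        F=manip.current_force();f=float(np.linalg.norm(F));log.append((round(z,4),round(float(manip.current_ee_pos()[2]),4),F.round(1).tolist(),round(manip.current_time(),2)))
        if zc is None and F[2]>1.2: zc=z
        if f>lim: return "hard",zc,d,log
        if d>=maxd: return "full",zc,d,log
        if z<.05: return "low",zc,d,log
        near=d>.032
        z-=.001 if (near or f>12) else .002
E
python3 - <<'E'
from h import *
pad=np.array([.436,-.045,.101])
manip.set_gripper(0.0,20)
q0=np.array(manip.current_qpos());best=None
for s in(1,-1):
    q=manip.inverse_kinematics(np.r_[pad[:2],.16],rot(s))
    if q is not None and (best is None or abs(q-q0).max()<best[0]): best=(abs(q-q0).max(),s)
print(best);R=rot(best[1])
manip.move_ptp(np.r_[pad[:2],.16],R)
manip.move_l(np.r_[pad[:2],.112],R)
print(manip.current_time(),manip.current_force().round(2))
r=stroke(pad,R,None)
print(r[:3]);print(*r[3],sep="\n")
manip.move_l(np.r_[pad[:2]+.006*U[:2],.115],R)
print(manip.current_time(),manip.current_force().round(2))
E
```

```text
(np.float64(1.124501221839706), -1)
4.0083 [ 0.19 -0.2   0.89]
('full', np.float64(0.1002620634030581), np.float64(0.03700000000000003))
(np.float64(0.1123), 0.113, [0.3, -0.2, -0.4], 4.26)
(np.float64(0.1103), 0.1103, [-0.6, 0.0, -0.2], 4.51)
(np.float64(0.1083), 0.1081, [0.4, -0.1, 0.4], 4.76)
(np.float64(0.1063), 0.1061, [0.4, 0.5, 0.0], 5.01)
(np.float64(0.1043), 0.1042, [0.1, -0.5, 0.1], 5.26)
(np.float64(0.1023), 0.1023, [-0.2, -0.3, 0.9], 5.51)
(np.float64(0.1003), 0.1002, [0.1, -0.3, 1.6], 5.76)
(np.float64(0.0983), 0.0981, [0.9, -0.4, 1.7], 6.01)
(np.float64(0.0963), 0.0962, [0.7, -0.4, 0.8], 6.26)
(np.float64(0.0943), 0.0942, [-0.3, 0.7, 1.2], 6.51)
(np.float64(0.0923), 0.0922, [0.2, 0.7, 1.3], 6.76)
(np.float64(0.0903), 0.0903, [0.2, -0.4, 2.0], 7.01)
(np.float64(0.0883), 0.0882, [1.0, -0.9, 2.5], 7.26)
(np.float64(0.0863), 0.0862, [1.2, -1.3, 2.9], 7.51)
(np.float64(0.0843), 0.0842, [1.2, -1.3, 2.6], 7.76)
(np.float64(0.0823), 0.0822, [1.2, -1.5, 3.2], 8.01)
(np.float64(0.0803), 0.0801, [0.5, -0.1, 3.0], 8.26)
(np.float64(0.0783), 0.0782, [0.5, 0.5, 3.6], 8.51)
(np.float64(0.0763), 0.0762, [0.3, 0.9, 2.3], 8.76)
(np.float64(0.0743), 0.0742, [0.9, 1.7, 2.7], 9.01)
(np.float64(0.0723), 0.0722, [-0.1, 1.3, 3.1], 9.26)
(np.float64(0.0703), 0.0701, [1.3, 1.9, 1.9], 9.51)
(np.float64(0.0683), 0.0682, [0.4, 1.9, 2.3], 9.76)
(np.float64(0.0673), 0.0672, [-0.4, 1.7, 5.1], 10.01)
(np.float64(0.0663), 0.0663, [-0.5, 3.2, 5.8], 10.26)
(np.float64(0.0653), 0.0653, [0.1, 2.6, 5.1], 10.51)
(np.float64(0.0643), 0.0643, [0.2, 2.0, 5.2], 10.76)
(np.float64(0.0633), 0.0636, [-0.6, 2.1, 9.6], 11.01)
11.5 [ 0.55 -0.63 -0.09]
```

```bash
python3 - <<'E'
from h import *
out=[]
for c in("scene","top"):
    p,X=cloud(c)
    for col in("red","yellow"):
        P=X[mask(p,X,col)]
        if len(P): print(c,col,len(P),P.mean(0).round(4),"s",(P@U).mean().round(4))
    out.append(p[200:275,225:345] if c=="scene" else p[205:270,205:345])
for c in("scene","top"):
    p=cv2.imread(f"pics/{c}0.png")[:,:,::-1].copy();p,X=cloud(c,p,np.load(f"pics/{c}d0.npy"))
    for col in("red","yellow"):
        P=X[mask(p,X,col)]; print("before",c,col,len(P),"s",(P@U).mean().round(4))
cv2.imwrite("pics/s1.png",cv2.vconcat([cv2.resize(o[:,:,::-1],(560,int(o.shape[0]*560/o.shape[1])),interpolation=cv2.INTER_CUBIC) for o in out])[:600])
print(manip.current_time())
E
```

```text
scene red 10 [ 0.4275 -0.0442  0.1015] s 0.0359
scene yellow 16 [0.4521 0.0933 0.1415] s 0.1756
top yellow 9 [0.4566 0.0851 0.1509] s 0.1684
before scene red 29 s 0.0407
before scene yellow 19 s 0.1726
before top red 145 s 0.0369
before top yellow 32 s 0.1649
11.6
```

View pics/s1.png

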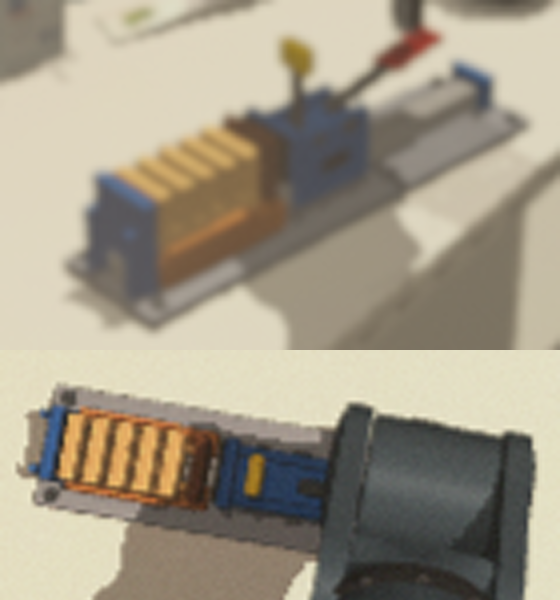

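The stroke gained one step: the knob moved about 4–5 mm forward and the jaw is now close to the cheek. On to the next stroke.

```bash
cat >> h.py <<'E'
def stroke2(pad,R,zc=.1003,lim=17,maxd=.036,big=.002):
    d=.006;log=[];manip.move_l(np.r_[pad[:2],zc-d],R,max_speed=.08);f=0
    while True:
        fwd=max(0,(d+.001)/.095-.08)*.0225
        manip.move_l(np.r_[(pad+U*fwd)[:2],zc-d],R,max_speed=.08)
        F=manip.current_force();f=float(np.linalg.norm(F))
        log.append((round(d*1000,1),F.round(1).tolist()))
        if f>lim: return "hard",d,log
        if d>=maxd-1e-6: return "full",d,log
        d=min(maxd,d+(big if f<8 else .001 if f<13 else .0005))
E
python3 - <<'E'
from h import *
R=rot(-1);pad=np.array([.436,-.045,.101])+.006*U
r=stroke2(pad,R); print(r[0],r[1],manip.current_time());print(*r[2])
manip.move_l(np.r_[pad[:2]+.006*U[:2],.108],R)
for c in("scene","top"):
    p,X=cloud(c);P=X[mask(p,X,"yellow")];print(c,len(P),"s",(P@U).mean().round(4))
print(manip.current_time(),manip.current_force().round(1))
E
```

```text
full 0.036 16.0083
(6.0, [-1.1, 1.3, 1.0]) (8.0, [1.0, -1.5, 1.8]) (10.0, [1.9, -1.2, 2.7]) (12.0, [1.2, -1.5, 3.4]) (14.0, [1.5, -0.9, 3.3]) (16.0, [-0.2, -2.4, 2.6]) (18.0, [0.5, -1.1, 1.9]) (20.0, [0.4, -0.7, 2.0]) (22.0, [-0.4, -0.8, 2.7]) (24.0, [0.3, 0.4, 2.5]) (26.0, [0.3, 2.6, 3.0]) (28.0, [0.4, 1.7, 2.4]) (30.0, [-0.3, 1.3, 3.2]) (32.0, [0.5, 1.7, 4.7]) (34.0, [-0.6, 3.0, 5.5]) (36.0, [-0.5, 2.4, 5.0])
scene 19 s 0.182
top 4 s 0.1755
16.55 [-0.6  0.   0.2]
```

```bash
python3 - <<'E'
from h import *
R=rot(-1);pad=np.array([.436,-.045,.101])+.012*U
r=stroke2(pad,R,big=.0025); print(r[0],r[1],manip.current_time());print(*r[2])
manip.move_l(np.r_[pad[:2]+.006*U[:2],.108],R)
for c in("scene","top"):
    p,X=cloud(c);P=X[mask(p,X,"yellow")];print(c,len(P),"s",(P@U).mean().round(4))
    cv2.imwrite(f"pics/{c}2.png",p[:,:,::-1])
o=p[205:270,205:345];cv2.imwrite("pics/s2.png",cv2.resize(o[:,:,::-1],None,fx=5,fy=5,interpolation=cv2.INTER_CUBIC))
print(manip.current_time(),manip.current_force().round(1))
E
```

```text
full 0.036 20.875
(6.0, [-0.7, -0.8, 1.2]) (8.5, [0.6, -1.0, 2.5]) (11.0, [1.5, -0.9, 2.3]) (13.5, [1.2, -0.8, 3.0]) (16.0, [1.7, -0.1, 2.5]) (18.5, [0.9, -0.3, 3.7]) (21.0, [0.5, -0.5, 2.9]) (23.5, [1.0, 0.6, 3.2]) (26.0, [-0.1, 2.4, 3.3]) (28.5, [-0.8, 1.6, 4.9]) (31.0, [-0.9, 1.8, 8.9]) (32.0, [-1.1, 0.2, 9.5]) (33.0, [-0.5, 3.5, 7.9]) (34.0, [-1.3, 3.5, 10.9]) (35.0, [-0.7, 3.4, 11.2]) (36.0, [-1.0, 5.2, 12.2])
scene 17 s 0.1891
top 12 s 0.1807
21.4167 [ 0.1 -0.   0.5]
```

View pics/s2.png

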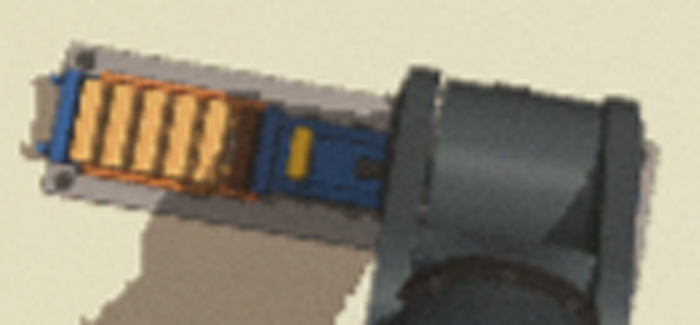

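The jaw met the cheek late in that stroke: force rose to about 12 N, in the cheek-pushing range, and at crop (262,150) jaw and cheek touch. I'll carry on with finer steps.

```bash
python3 - <<'E'
from h import *
R=rot(-1);pad=np.array([.436,-.045,.101])+.018*U
r=stroke2(pad,R,big=.0015,lim=17.5); print(r[0],r[1],manip.current_time());print(*r[2])
manip.move_l(np.r_[pad[:2]+.006*U[:2],.108],R)
for c in("scene","top"):
    p,X=cloud(c);P=X[mask(p,X,"yellow")];print(c,len(P),"s",(P@U).mean().round(4))
print(manip.current_time(),manip.current_force().round(1))
E
```

```text
full 0.036 28.7417
(6.0, [-0.5, 1.4, 0.0]) (7.5, [0.2, -1.2, 1.9]) (9.0, [-0.3, -1.7, 3.6]) (10.5, [-1.1, -2.6, 5.9]) (12.0, [0.7, -3.7, 8.0]) (13.0, [-0.1, -4.3, 7.8]) (14.0, [-0.5, -4.5, 7.4]) (15.0, [-0.2, -3.9, 8.1]) (16.0, [-1.5, -4.7, 7.8]) (17.0, [-0.7, -3.9, 7.9]) (18.0, [-1.0, -4.7, 6.8]) (19.0, [-1.3, -5.5, 7.1]) (20.0, [-1.2, -6.4, 8.3]) (21.0, [-1.1, -5.4, 7.2]) (22.0, [-0.3, -5.9, 7.7]) (23.0, [-0.6, -4.4, 7.5]) (24.0, [-0.4, -4.6, 7.5]) (25.0, [-1.4, -4.1, 7.0]) (26.0, [-0.6, -3.5, 7.1]) (27.5, [-0.6, -2.8, 8.2]) (28.5, [-1.0, -0.8, 7.9]) (30.0, [0.4, -1.3, 8.9]) (31.0, [-0.1, -1.0, 8.4]) (32.0, [-0.4, 1.2, 10.2]) (33.0, [0.8, 2.9, 9.5]) (34.0, [0.3, 2.7, 10.1]) (35.0, [0.4, 2.4, 10.9]) (36.0, [-1.1, 3.4, 11.2])
scene 16 s 0.1952
top 5 s 0.1894
29.2833 [0.7 0.3 0.3]
```

```bash
sed -i 's/big if f<8 else .001 if f<13 else .0005/big if f<11 else .0008 if f<13 else .0005/' h.py; python3 - <<'E'
from h import *
R=rot(-1);pad=np.array([.436,-.045,.101])+.024*U
r=stroke2(pad,R,big=.0013,lim=16.5); print(r[0],r[1],manip.current_time());print(*r[2])
manip.move_l(np.r_[pad[:2]+.006*U[:2],.108],R)
for c in("scene","top"):
    p,X=cloud(c);P=X[mask(p,X,"yellow")];print(c,len(P),"s",(P@U).mean().round(4))
print(manip.current_time(),manip.current_force().round(1))
E
```

```text
hard 0.02389999999999999 33.8583
(6.0, [-0.4, 0.6, 0.9]) (7.3, [-0.8, -0.7, 2.2]) (8.6, [0.6, -1.2, 2.5]) (9.9, [-0.1, -3.1, 5.1]) (11.2, [-0.9, -4.7, 7.2]) (12.5, [-0.5, -4.6, 6.3]) (13.8, [-0.5, -4.1, 7.0]) (15.1, [-0.6, -4.9, 7.8]) (16.4, [-0.9, -4.6, 7.4]) (17.7, [-0.7, -4.5, 7.8]) (19.0, [-0.7, -4.9, 7.4]) (20.3, [-1.0, -6.1, 8.9]) (21.6, [-2.1, -7.1, 8.7]) (22.4, [-1.7, -7.4, 11.1]) (22.9, [-1.8, -8.5, 12.2]) (23.4, [-3.2, -9.2, 13.2]) (23.9, [-2.7, -9.2, 13.8])
scene 16 s 0.1979
top 11 s 0.1887
34.3167 [-0.2 -1.8 -0.1]
```

The trigger went hard at 24 mm of stroke: force climbed steadily from about 8 to 14 N vertical, with a 16.8 N norm. I'll lift, check the cheek in a picture, and get the knob position.

```bash
python3 - <<'E'
from h import *
R=rot(-1)
P=manip.current_ee_pos();print(P)
manip.move_l([P[0],P[1],.205],R,max_speed=.3)
kn=np.array([.44,.03]);out=[]
for c in("scene","top"):
    p,X=cloud(c)
    for col in("yellow","red"):
        P=X[mask(p,X,col)]
        if len(P): print(c,col,len(P),P.mean(0).round(4),"s",(P@U).mean().round(4))
    print([(np.round(r["at"],3),round(r["confidence"],2)) for r in manip.look_for(c,"cheek")[:1]])
    out.append(p[205:265,235:335] if c=="scene" else p[205:255,205:305])
cv2.imwrite("pics/s3.png",cv2.vconcat([cv2.resize(o[:,:,::-1],None,fx=5.4,fy=5.4,interpolation=cv2.INTER_CUBIC) for o in out]))
print(manip.current_time())
E
```

```text
[ 0.44106786 -0.01539314  0.10728795]
scene yellow 15 [0.4555 0.1144 0.1425] s 0.197
scene red 25 [ 0.4356 -0.0135  0.0975] s 0.0676
[(array([0.438, 0.087, 0.078]), 0.65)]
top yellow 12 [0.4632 0.1049 0.1516] s 0.189
[(array([0.47 , 0.148, 0.097]), 0.65)]
34.9917
```

View pics/s3.png

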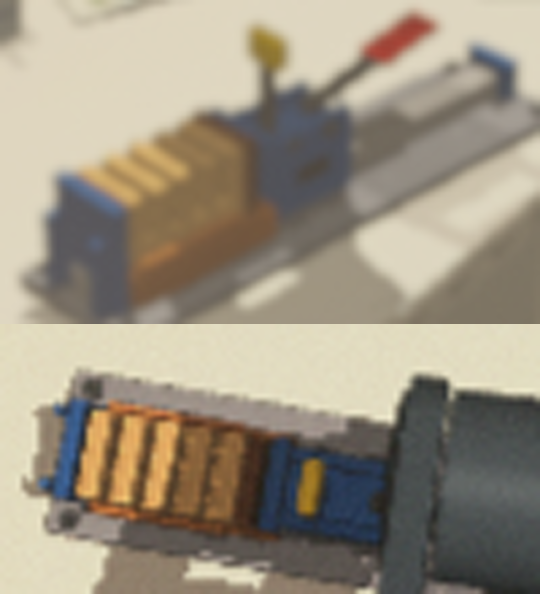

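The dark cheek sits flush against the last tine (top crop ~(258,470)) with the jaw against it, and in the scene crop no gap shows at (245,165). Next is the release lever: come down in front of the knob and push back in steps, with force checks.

```bash
python3 - <<'E'
from h import *
R=rot(-1);k=np.array([.462,.1055,0]);s0=.189;k=k+U*(s0-k@U)
at=lambda s,z:np.r_[(k+U*(s-s0))[:2],z]
manip.move_l(at(.222,.205),R,max_speed=.25)
manip.move_l(at(.222,.133),R,max_speed=.15)
print(manip.current_time(),manip.current_force().round(1))
s=.222;c=None;log=[];why="range"
while s>.09:
    trav=0 if c is None else c-s
    s-= .003 if trav<.03 else (.005 if trav<.066 else .002)
    manip.move_l(at(s,.133),R,max_speed=.06)
    F=manip.current_force();f=float(F@U);n=float(np.linalg.norm(F))
    if c is None and f>1.5:c=s
    log.append((round(s*1e3),round(f,1),round(float(F[2]),1)))
    if n>12: why="force";break
    if manip.current_time()>55: why="time";break
print(why,c,manip.current_time());print(*log)
E
```

```text
36.4 [-1.   0.   0.2]
force 0.207 44.15
(219, -0.1, -0.3) (216, -0.4, -0.3) (213, -0.1, 0.7) (210, -0.5, 0.3) (207, 3.2, 0.4) (204, 2.7, 2.0) (201, 2.2, 3.1) (198, 3.3, 2.3) (195, 4.0, -0.5) (192, 4.1, -1.3) (189, 3.7, -2.2) (186, 4.3, -0.7) (183, 4.6, -1.2) (180, 3.3, 3.9) (177, 3.4, 2.4) (172, 3.2, 4.0) (167, 4.0, 4.8) (162, 4.0, 5.3) (157, 3.3, 5.0) (152, 3.4, 5.6) (147, 4.9, 2.6) (142, 2.9, 4.3) (137, 3.6, 3.0) (135, 4.2, 0.5) (133, 3.0, 4.2) (131, 3.3, 3.8) (129, 3.7, 1.8) (127, 2.8, 4.6) (125, 3.7, 3.3) (123, 7.7, 0.9) (121, 19.0, -3.0)
```

The rear stop was reached: a sharp rise after 86 mm, which is about 28 mm of lever swing plus 58 mm of carriage. Now I'll let go, retreat and check.

```bash
python3 - <<'E'
from h import *
R=rot(-1);k=np.array([.462,.1055,0]);s0=.189;k=k+U*(s0-k@U)
at=lambda s,z:np.r_[(k+U*(s-s0))[:2],z]
manip.move_l(at(.165,.133),R,max_speed=.06)
print(manip.current_force().round(1))
manip.move_l(at(.165,.215),R,max_speed=.2)
manip.move_ptp(np.array([.32,-.25,.3]),R)
manip.dwell(.3);out=[]
for c in("scene","top"):
    p,X=cloud(c)
    for col in("yellow","red"):
        P=X[mask(p,X,col)]
        if len(P): print(c,col,len(P),P.mean(0).round(4),"s",(P@U).mean().round(4))
    out.append(p[205:265,235:335] if c=="scene" else p[205:265,205:345]);cv2.imwrite(f"pics/{c}4.png",p[:,:,::-1])
cv2.imwrite("pics/s4.png",cv2.vconcat([cv2.resize(o[:,:,::-1],(540,int(o.shape[0]*540/o.shape[1])),interpolation=cv2.INTER_CUBIC) for o in out]))
print(manip.current_time(),manip.current_force().round(1))
E
```

```text
[ 0.1 -0.6  0.1]
scene yellow 14 [0.4457 0.057  0.1433] s 0.1387
scene red 34 [ 0.4252 -0.0754  0.0981] s 0.0049
top yellow 30 [0.4527 0.0489 0.148 ] s 0.1321
top red 150 [ 0.4296 -0.0781  0.1017] s 0.003
47.375 [0.3 0.3 0.8]
```

View pics/s4.png

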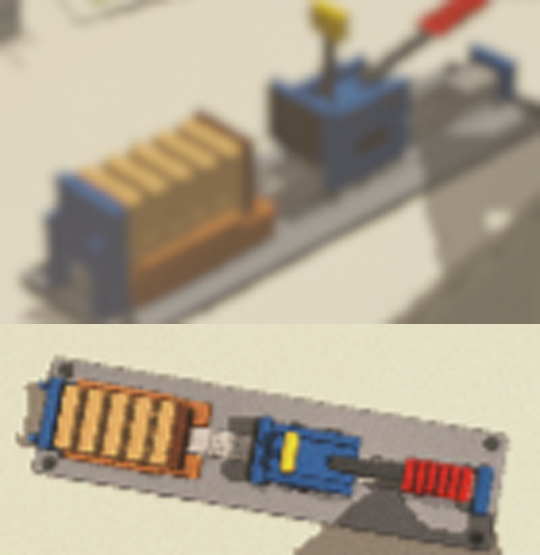

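The cheek is flush against the rack at top crop (178,440) and scene crop (240,160). The carriage is back at the rear with the lever upright and the trigger at rest. Handing in.

```bash
python3 -c "
from bench import manip
manip.sign_off();print(manip.current_time())"
```

```text
the job is handed in; nothing more can be done
the job is handed in; nothing more can be done
```

The cheek is pressed home, the jaw carriage is back at its rear stop, and the job was handed in at about 47 s of the 64 s allowed.

- **Pumping:** four full strokes gained one ratchet step each. On the fifth the trigger went hard at about 24 mm of stroke, and I stopped there. The highest force I read while pumping was 16.8 N.
- **Release:** I pushed the yellow lever back and slid the carriage to its rear stop with it. The force stayed at about 4–7 N on the way and rose to about 19 N at the stop. I then let go and moved clear.

**Last checks:**
- **Pictures:** the cheek is flush with the rack, the lever upright and the trigger at rest.
- **Carriage travel:** the knob moved back about 57–58 mm, which fits the 58 mm expected.
- **Robot:** the force reading was near zero with the arm clear of everything.

**Limits and disagreements:**
- Early on I put the jaw about 13 mm from home; it took five strokes, so that estimate was wrong. I went by the force readings instead.
- The cheek-pushing force on the trigger read about 7–12 N vertical, slightly below the stated 10–14 N, with some sideways friction on the paddle.
- Forces were read only at the end of each small step, so a brief peak in between would not show.
- I never touched the other things on the worktop, but did not measure their positions again at the end.

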